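Feed a row of boxed bulbs into the guide rack

ROBOT

A 6-joint arm with a two-finger parallel gripper is mounted at the origin on the work surface. World frame = base frame: x ahead of the robot, y to its left, z up, the work surface at z = 0. Lengths are in m, angles in rad, forces in N, time in s.
With the tool pointing down it reaches from about 0.4 to 0.925 m from the base axis. Payload 3.4 kg.
Tool frame: the origin (TCP) lies at the very end of the fingers, on their centre line; the grasp point (between the pads) lies 19 mm behind it (env.grip_point_offset is the distance from the TCP to the grasp point, in m); x points along the fingers, y is the direction in which the jaws open and shut, and the axes are right-handed (so a half turn about x gives the same grasp; the last joint's range is limited). The gripper opens to 85 mm and grips with 20 to 120 N. Pads are 22 mm wide; open, the fingers measure 114 mm over their backs; the gripper's body (76 mm by 85 mm) begins 54 mm behind the grasp point. The pads swing forward as they close: fully open they stand 13 mm farther back than shut.
Start: joints at [-1.306, 0.307, 1.506, -0, 1.328, -0.073], TCP at [0.191, -0.543, 0.231] pointing down, gripper open.
Joint ranges: [-3.12, 3.12], [-1.05, 2.28], [0.14, 2.33], [-1.42, 4.57], [0.1, 2.73], [-2.68, 2.68]. Speed limits (rad/s): [2.57, 2.57, 3.14, 3.14, 3.14, 3.14].

INTERFACE

Orientations are given as [roll, pitch, yaw] about the fixed x, y, z axes, in that order (R = Rz(yaw) Ry(pitch) Rx(roll)).
In Python, from bench import env, vision, spotter gives the robot as it stands.
- The arm moves only by the shell command python3 -m creep 'ROWS' [FORCE]. ROWS is JSON, a list of rows, each a list of 3 entries, a list of its own where there are three numbers: the turn, a rotation vector about the tool's x, y, z in rad, then the shift along the tool's x, y, z in m, then the gripper's target within -1 to 1 (shut at 1, half-way at 0, fully open at -1). In form: [[[rx, ry, rz], [tx, ty, tz], grip], ...]. A call has exactly 5 rows; each row is the pose to reach, as a shift and turn from the pose commanded when the call began, along the tool's axes at that moment; what a row does not reach only later rows make up. A row lasts 1/8 s, in which the tool goes at most 62.5 mm and 10.7 degrees, less where a joint would pass 70% of its speed; a pose out of reach is approached as far as the arm can. A call with a gripper value outside its range is refused whole. The fingers move at their own pace and stop on an object; FORCE is the grip in N (left out, the last holds). Time passes only in rows, so rows that repeat a pose let the fingers close, or fill a call up. It gives the time, the measured TCP pose, the force and the opening at its end, in the units of the state.
- env.get_obs(): the state, without advancing time (a new reading comes with each control period).
- vision.camera(name): name is "scene" or "top"; returns a dict with "pixels" (480x640x3 uint8, red, green, blue), "z_map" (480x640 float32, m along the optical axis (not along the pixel's ray), 0 where there is no reading), "vfov" (degrees; the focal length in pixels is half the picture's height over the tangent of half this angle, whatever the lens; pixels are square), "cx", "cy" (the principal point, pixels), "R" (3x3) and "t" (3): a world point X has camera coordinates R X + t. Camera axes: x right, y down, z forward; pixel columns grow to the right and rows downward; lengths in m; the calibration is good to about 2 mm. A picture is of the moment at which its call begins.
- env.close_job(): hands the job in, once; it reports no verdict.
Trained networks look in a picture, given as the dict that the camera call returned (one of the last four; its "shot" number tells which), for a name from the list of things; names that differ only in an ending like _2 or _b are one class to them, and where a whole thing is asked for, a point or a joint stands for the part that bears it (a point fixed in the world has none). Each returns a list of dicts, best first, with "p" (0 to 1); they miss things now and then, are a little off and sometimes report something else, mostly with a low value. They report only what shows in the picture. A call takes as long as a camera call. They do not tell look-alikes from the thing itself.
- spotter.spot_in(picture, query): "rect" ([centre column, centre row, width, height] as shares, 0 to 1, of the picture: columns of its width, rows of its height, round what is visible of it).
- spotter.trace(picture, query): "mask" (480x640 bool, what is visible of it) and "rect" ([centre column, centre row, width, height] as shares, 0 to 1, of the picture: columns of its width, rows of its height, round what is visible of it).
- spotter.place_of(picture, query): "xy" ([column, row] as shares, 0 to 1, of the picture: columns of its width, rows of its height: a listed point, or the origin of a listed thing).
The state is a dict: "time": time; "joints": joint angles; "qd": joint speeds; "joint_efforts": joint torques, N m; "position": TCP position; "tool_rot": TCP orientation; "contact_force": force on the tool from outside, world axes, zero at the start; "ft_torque": the same for the moment, N m; "width": finger opening in m.
Only numpy, scipy, OpenCV 4.12 (cv2) and the standard library are available. Lean on these libraries where they do the work, as an engineer would, in place of code of your own. Each camera call takes 0.05 s, during which the arm holds its last target.

TASK

Stand the spare bulb sleeve (green band) squarely behind the last of the three sleeves lined up in front of the blue rack, close behind it and in line with the row, while the row is still outside the rack. Then push all four in together as one straight row, sliding it up to the hidden sprung pad at the back and pressing gently for about half a second with about 10 N (the bulbs are glass, so well under 18 N on the pad). Back off and leave the four standing snug, straight and upright, and leave the jar, torch and tub where they are.

Things in the scene. Friction and masses are not known exactly. Their poses are not given: they have to be found in the camera images.
- rack: fixed blue guide rack: a straight channel, 59 mm wide inside, walls 6 mm thick, 45 mm high, from x = 0 to 225 mm. Origin: on the board in the middle of the open mouth; x points into the channel (the push direction), y across, z up. A flare widens the mouth over x = -31 to 0 mm, out to y = +-50 mm. Sliding four sleeves over the board takes 1 to 4 N at the pusher, besides the pad's force
- roof_edge (a point): middle of the front edge of the rack's roof (top 93 mm, underside 89 mm high), 125 mm inside the mouth. Unseen under it a sprung pad faces the row, face 140 to 190 mm from the mouth, different each time. It gives from about 3 N, then 3 N per mm, solid after 6 mm. With the row seated, the last sleeve stands mostly or wholly outside the mouth
- sleeve_a: head of the row, nearest the rack mouth: a carton sleeve with a frosted pear bulb standing in it, orange band: to touch a solid upright block 52 x 52 mm and 72 mm high, about 60 to 110 g. Origin: centre of its underside, z up, x and y square to its sides
- sleeve_b: second in the row, some 58 mm behind the head: a carton sleeve with a frosted pear bulb standing in it, orange band: to touch a solid upright block 52 x 52 mm and 72 mm high, about 60 to 110 g. Origin: centre of its underside, z up, x and y square to its sides
- sleeve_c: third and so far last in the row: a carton sleeve with a frosted pear bulb standing in it, orange band: to touch a solid upright block 52 x 52 mm and 72 mm high, about 60 to 110 g. Origin: centre of its underside, z up, x and y square to its sides
- sleeve_d_center (a point): the spare, away from the row: a carton sleeve with a frosted pear bulb standing in it, green band, the same solid 52 x 52 x 72 mm block, about 60 to 110 g. This point: its centre, 36 mm above the underside; z up, x and y square to its sides
- jar: screw jar with a yellow cap, 52 mm across, 75 mm high, loose; origin at the centre of its underside. Leave alone
- torch: chrome pocket torch standing on its head, 36 mm across, 122 mm high, loose; origin at the centre of its underside. Leave alone
- tub: empty white plastic tub, 130 mm across the rim, 85 mm high, loose; origin at the centre of its underside. Leave alone
Mind the look-alikes: they are no part of the job. What is shaped like the sleeve_a but black is not meant. Leave any purple look-alike of the part that bears sleeve_d_center alone.

How it is judged:
By the outcome, as a careful person would: the job done as asked, in the order asked, and still so for the second after the job is handed in, with the robot touching nothing.
It also fails if it takes over 64 s, if anything falls off the work surface, if the arm or the gripper's body presses on something with over 40 N, if the wrist force passes 120 N, or if a joint passes its speed limit or range.

## Working session

There is one attempt and no reset: what is moved stays moved. The work goes in short steps, Python scripts to look and compute and a shell command to move; the robot and the scene stay as the last step left them, time stands still between calls to the robot, and variables do not carry over. Pictures are saved under pics/ and viewed, and the job is handed in when it is done.

```bash
ls; mkdir -p pics
cat > h.py <<'E'
import numpy as np, cv2
from bench import env, vision, spotter
def K(c):
    f=240/np.tan(np.radians(c['vfov'])/2); return f,c['cx'],c['cy']
def cloud(c):
    f,cx,cy=K(c); z=c['z_map']; v,u=np.mgrid[0:480,0:640]
    P=np.stack([(u-cx)/f*z,(v-cy)/f*z,z],-1)
    R=np.array(c['R']);t=np.array(c['t'])
    return (P-t)@R, z>0
def save(c,n): cv2.imwrite('pics/'+n+'.png',cv2.cvtColor(c['pixels'],cv2.COLOR_RGB2BGR))
def proj(c,X):
    f,cx,cy=K(c); p=np.array(c['R'])@np.array(X)+np.array(c['t']); return p[0]/p[2]*f+cx,p[1]/p[2]*f+cy
E
python3 - <<'E'
from h import *
print(env.get_obs())
for n in ['scene','top']:
    c=vision.camera(n); save(c,n+'0'); print(n,c['vfov'],c['cx'],c['cy'],c['R'],c['t'])
    np.savez('pics/'+n+'0.npz',**{k:c[k] for k in ['pixels','z_map','vfov','cx','cy','R','t']})
    for q in ['rack','roof_edge','sleeve_a','sleeve_d_center','jar','torch','tub']:
        for r in spotter.spot_in(c,q): print(q,round(r['p'],2),np.round(np.array(r['rect'])*[640,480,640,480]))
E
```

```text
pics
{'time': 0.0, 'joints': array([-1.30650469e+00,  3.07544183e-01,  1.50765265e+00,  2.95448120e-05,
        1.32839375e+00, -7.34811338e-02]), 'qd': array([ 0.00051104, -0.00158235,  0.00093958, -0.00012291,  0.00089735,
        0.00302954]), 'joint_efforts': array([ 2.37398199e-03, -4.57550061e+01, -2.51919276e+01,  2.32858738e-04,
        1.30496122e-02, -1.61104145e-05]), 'position': array([ 0.19036514, -0.54184818,  0.23040536]), 'tool_rot': array([-1.65862475,  1.56879819,  1.82073355]), 'contact_force': array([0.13678289, 0.27421797, 0.47089244]), 'ft_torque': array([-0.00078648,  0.00333083, -0.06453419]), 'width': 0.0855823765874997}
scene 46.65117196973057 322.5876077847844 236.3507091150141 [[ 0.86991741  0.49267869  0.02261433]
 [ 0.28003747 -0.45567531 -0.84494913]
 [-0.40598364  0.74136882 -0.53436838]] [-0.40468844 -0.09654632  1.45214611]
rack 0.73 [396. 212.  78.  76.]
roof_edge 0.67 [394. 212.  77.  73.]
sleeve_a 0.94 [400. 267.  41.  46.]
sleeve_a 0.72 [361. 255.  35.  45.]
sleeve_a 0.72 [389. 300.  40.  49.]
sleeve_a 0.58 [347. 265.  36.  49.]
sleeve_a 0.56 [333. 283.  32.  48.]
sleeve_d_center 0.75 [177. 348.  47.  46.]
sleeve_d_center 0.64 [218. 319.  40.  54.]
jar 0.59 [296. 242.  22.  38.]
torch 0.79 [277. 395.  27.  70.]
tub 0.89 [344. 183.  49.  48.]
top 56.65778620352884 319.9651842087148 232.5849745394065 [[ 0.03001332 -0.9994175   0.016244  ]
 [-0.99555551 -0.03134079 -0.08880866]
 [ 0.08926602 -0.01350636 -0.99591624]] [-0.10641491  0.49444266  0.97160754]
rack 0.97 [201. 200. 130.  50.]
sleeve_a 0.96 [339. 153.  27.  33.]
sleeve_a 0.89 [342. 203.  27.  24.]
sleeve_a 0.81 [289. 158.  29.  38.]
sleeve_a 0.59 [313. 203.  27.  26.]
sleeve_a 0.56 [284. 202.  23.  26.]
sleeve_d_center 0.84 [479. 266.  40.  28.]
sleeve_d_center 0.58 [429. 263.  32.  24.]
jar 0.95 [297. 264.  27.  23.]
torch 0.98 [482. 172.  35.  21.]
tub 0.95 [155. 276.  68.  65.]
```

View pics/scene0.png

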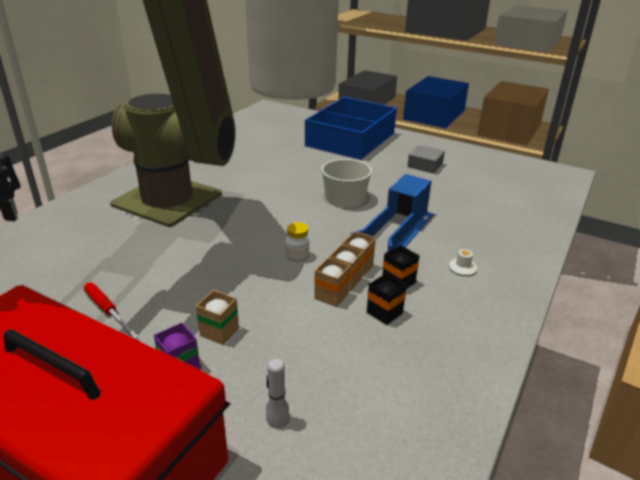

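View pics/top0.png

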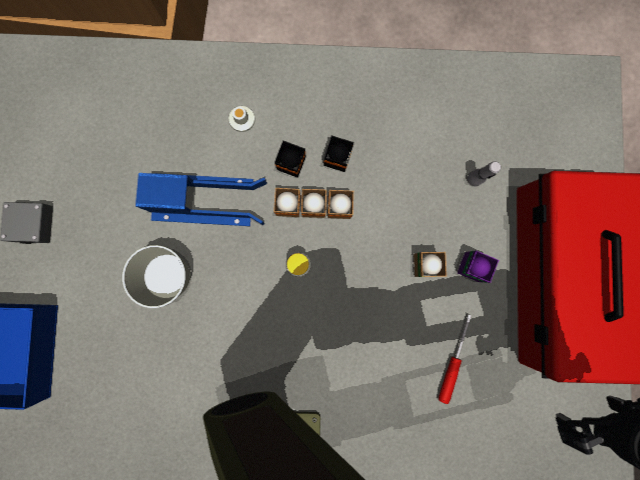

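The top view shows the row at columns 287–340, row 202, the rack mouth left of it near column 265, the green spare at (431,264), the purple look-alike at (479,266) and black ones above the row. Next I measure with depth from both views.

Run:
```python
from h import *
C={n:dict(np.load(f'pics/{n}0.npz')) for n in ['scene','top']}
t=C['top']; P,m=cloud(t)
Ps,ms=cloud(C['scene'])
print('table z top',np.median(P[230:240,360:400,2]),'scene',np.median(Ps[400:420,330:360,2]))
# top-face points z 62..78 in window
def rect(P,sel,nm):
    q=P[sel]; 
    if len(q)<15: print(nm,len(q));return
    xy=(q[:,:2]*1000).astype(np.float32); r=cv2.minAreaRect(xy)
    print(nm,len(q),'c',np.round(r[0],1),'size',np.round(r[1],1),'ang',round(r[2],1),'z',np.round(np.percentile(q[:,2]*1000,[5,50,95]),1))
for nm,PP,mm in [('top',P,m),('scene',Ps,ms)]:
    z=PP[...,2]
    if nm=='top':
        wins={'row':(185,220,270,360),'d':(245,282,410,450),'purple':(245,285,455,500),'jar':(250,280,283,312),'torch':(155,190,465,502),'black1':(138,178,272,308),'black2':(134,174,322,358),'tub':(240,310,118,190)}
    else: wins={'row':(225,305,312,378),'d':(285,345,195,241),'purple':(322,375,153,200)}
    for k,(a,b,c,d) in wins.items():
        w=np.zeros(z.shape,bool); w[a:b,c:d]=1
        rect(PP,w&mm&(z>0.063)&(z<0.078 if k not in('torch','tub','jar') else z<0.13),nm+' '+k)
# rack: blue pixels
for nm,PP,mm in [('top',P,m)]:
    px=t['pixels'].astype(int); blue=(px[...,2]>px[...,0]+50); w=np.zeros(blue.shape,bool); w[160:240,130:280]=1
    s=blue&w&mm; z=PP[...,2]
    rect(PP,s&(z>0.085)&(z<.1),'roof')
    wl=s&(z>0.038)&(z<0.055); q=PP[wl]*1000
    # walls, by y bin
    for y0 in range(-100,300,10):
        b=q[(q[:,1]>=y0)&(q[:,1]<y0+10)]
        if len(b)>3:
            mid=np.median(P[s][:,0])*1000
            lo=b[b[:,0]<mid,0]; hi=b[b[:,0]>=mid,0]
            f=lambda a:(np.round(a.min(),1),np.round(a.max(),1)) if len(a) else None
            print(y0,f(lo),f(hi))
```

```text
table z top -0.000810483515580623 scene -1.28759819232218e-07
top row 860 c [560.6 -73.3] size [169.   52.9] ang 90.0 z [63.6 67.5 72.6]
top d 313 c [ 434. -332.] size [51.1 53.2] ang 1.6 z [63.6 67.5 72.4]
top purple 357 c [ 432.8 -437.1] size [53.8 52.5] ang 68.2 z [63.4 67.3 72.4]
top jar 376 c [426.2 -45.2] size [44.1 44.2] ang 1.6 z [71.7 74.3 77. ]
top torch 258 c [ 635.3 -443.7] size [27.4 24.3] ang 44.0 z [ 65.5 107.3 122.4]
top black1 298 c [658.8 -18.5] size [52.4 52.9] ang 71.1 z [63.5 67.5 72.6]
top black2 296 c [ 674.4 -125. ] size [51.9 53.2] ang 73.8 z [63.3 67.3 72.4]
top tub 831 c [391.6 251.6] size [127.7 128. ] ang 2.0 z [65.7 81.  86. ]
scene row 1208 c [599.2 -74.1] size [132.6 174.5] ang 0.5 z [63.5 68.3 72.9]
scene d 573 c [ 437.2 -367.7] size [ 55.4 125.4] ang 4.4 z [63.6 67.9 72.5]
scene purple 647 c [ 432.9 -439. ] size [53.3 57.9] ang 67.4 z [63.4 67.7 72.4]
roof 1665 c [568.9 244.2] size [103.1  71.4] ang 88.7 z [89.6 92.3 94.8]
30 (np.float64(514.8), np.float64(516.6)) (np.float64(608.3), np.float64(612.0))
40 (np.float64(514.4), np.float64(523.1)) (np.fl
[... 557 characters left out ...]
6.1)) (np.float64(595.3), np.float64(601.1))
120 (np.float64(530.2), np.float64(536.7)) (np.float64(595.7), np.float64(600.9))
130 (np.float64(531.0), np.float64(536.1)) (np.float64(595.3), np.float64(600.9))
140 (np.float64(530.9), np.float64(535.8)) (np.float64(595.8), np.float64(602.0))
150 (np.float64(531.0), np.float64(537.6)) (np.float64(596.4), np.float64(602.3))
160 (np.float64(532.4), np.float64(537.2)) (np.float64(596.3), np.float64(602.0))
170 (np.float64(532.0), np.float64(537.0)) (np.float64(596.6), np.float64(601.4))
180 (np.float64(531.9), np.float64(536.6)) (np.float64(596.7), np.float64(603.2))
190 (np.float64(532.1), np.float64(536.4)) (np.float64(598.3), np.float64(602.5))
```

Run:
```python
import cv2
a=cv2.imread('pics/top0.png'); cv2.imwrite('pics/t0z.png',cv2.resize(a[150:290,120:370],None,fx=3.2,fy=3.2,interpolation=cv2.INTER_CUBIC))
```

```text
(no output)
```

View pics/t0z.png

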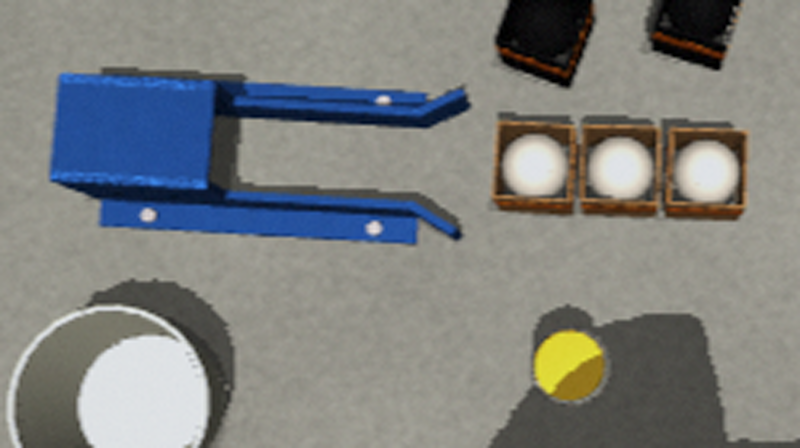

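```bash
cat > m.py <<'E'
from h import *
def fit(c,ctr,rad=.045,zlo=.055,zhi=.078,nm=''):
    P,m=cloud(c); z=P[...,2]
    s=m&(z>zlo)&(z<zhi)&(abs(P[...,0]-ctr[0])<rad)&(abs(P[...,1]-ctr[1])<rad)
    s=s.astype(np.uint8); n,l,st,ce=cv2.connectedComponentsWithStats(s,connectivity=4)
    if n<2: return
    k=1+np.argmax(st[1:,4]); q=P[(l==k)]
    r=cv2.minAreaRect((q[:,:2]*1000).astype(np.float32))
    a=r[2]; a=(a+45)%90-45
    print(nm,len(q),'c',np.round(r[0],1),'size',np.round(r[1],1),'yaw',round(a,1),'ztop',round(np.percentile(q[:,2],97)*1000,1))
    return r
E
python3 - <<'E'
from m import *
C={n:dict(np.load(f'pics/{n}0.npz')) for n in ['scene','top']}
for n,c in C.items():
    for k,x in {'a':(.56,-.016),'b':(.56,-.073),'c':(.56,-.131),'d':(.434,-.332)}.items():
        fit(c,x,rad=.031,nm=n+k)
# place_of live
t=vision.camera('top'); s=vision.camera('scene')
for cam in (s,t):
  R=np.array(cam['R']);T=np.array(cam['t']); f,cx,cy=K(cam); o=-R.T@T
  for q,z in [('sleeve_a',0),('sleeve_d_center',.036),('rack',0),('roof_edge',.093)]:
    for r in spotter.place_of(cam,q):
      if r['p']<.3: continue
      u,v=np.array(r['xy'])*[640,480]; d=R.T@np.array([(u-cx)/f,(v-cy)/f,1]); X=o+d*(z-o[2])/d[2]
      print(q,round(r['p'],2),np.round(X*1000,1))
E
```

```text
scenea 437 c [560.6 -17. ] size [55.5 59.6] yaw 0.3 ztop 73.0
sceneb 516 c [561.1 -73. ] size [61.8 54.3] yaw -0.2 ztop 73.3
scenec 705 c [ 560.6 -131. ] size [61.8 54.6] yaw -0.0 ztop 73.2
scened 825 c [ 434.5 -334.1] size [55.7 57.9] yaw 3.7 ztop 72.6
topa 445 c [560.6 -15.4] size [52.  52.2] yaw -2.0 ztop 72.4
topb 299 c [560.4 -73.6] size [40.2 39. ] yaw 1.9 ztop 69.7
topc 439 c [ 560.4 -131.8] size [52.6 51.5] yaw 0.4 ztop 72.3
topd 381 c [ 433.9 -327.8] size [51.2 44.9] yaw 1.8 ztop 72.1
sleeve_a 0.95 [ 566.5 -125.     0. ]
sleeve_a 0.8 [657.3  -9.7   0. ]
sleeve_a 0.76 [565.3 -22.6   0. ]
sleeve_a 0.69 [556.7 -70.8   0. ]
sleeve_a 0.68 [ 678.3 -132.4    0. ]
sleeve_d_center 0.76 [ 436.4 -330.    36. ]
sleeve_d_center 0.73 [ 432.3 -443.1   36. ]
rack 0.88 [563.5  77.7   0. ]
roof_edge 0.83 [565.9 175.2  93. ]
sleeve_a 0.97 [554.  -19.8   0. ]
sleeve_a 0.93 [ 679.2 -124.5    0. ]
sleeve_a 0.85 [666.9 -13.7   0. ]
sleeve_a 0.82 [554.9 -74.3   0. ]
sleeve_a 0.57 [ 558.4 -137.2    0. ]
sleeve_d_center 0.78 [ 430.4 -437.2   36. ]
sleeve_d_center 0.63 [ 438.6 -338.2   36. ]
rack 0.71 [562.8  70.7   0. ]
roof_edge 0.69 [563.9 195.8  93. ]
```

```bash
cat > g.py <<'E'
import sys
from h import *
from scipy.spatial.transform import Rotation as Ro
def goal(pos,yawdeg):
    o=env.get_obs(); R0=Ro.from_euler('xyz',o['tool_rot'])
    M=R0.as_matrix()
    # tool x = down; tool y at angle yaw in world xy (or +180)
    best=None
    for k in (0,180):
        a=np.radians(yawdeg+k); y=np.array([np.cos(a),np.sin(a),0]); x=np.array([0,0,-1.]); z=np.cross(x,y)
        G=Ro.from_matrix(np.stack([x,y,z],1)); r=(R0.inv()*G).as_rotvec()
        if best is None or np.linalg.norm(r)<np.linalg.norm(best): best=r
    d=M.T@(np.array(pos)-o['position'])
    print('t',round(o['time'],2),'pos',np.round(o['position']*1000,1),'F',np.round(o['contact_force'],1),'w',round(o['width']*1000,1),'j',np.round(o['joints'],2))
    print('tooly',np.round(M[:,1],3),'toolz',np.round(M[:,2],3),'turn',np.round(best,4),np.round(np.degrees(np.linalg.norm(best)),1),'shift',np.round(d,4))
if __name__=='__main__':
    a=[float(v) for v in sys.argv[1:]]; goal(a[:3],a[3])
E
python3 g.py .434 -.332 .12 2
```

```text
t 1.3 pos [ 190.5 -542.5  231.3] F [ 0.8 -0.2 -0.5] w 85.7 j [-1.31  0.31  1.51  0.    1.33 -0.07]
tooly [ 0.331 -0.943 -0.   ] toolz [-0.943 -0.331 -0.   ] turn [-1.2679 -0.     -0.    ] 72.6 shift [ 0.1113 -0.1179 -0.2995]
```

```bash
python3 -m creep '[[[-0.17,0,0],[0,-0.017,-0.04],-1],[[-0.34,0,0],[0,-0.034,-0.085],-1],[[-0.51,0,0],[0,-0.051,-0.13],-1],[[-0.68,0,0],[0,-0.068,-0.17],-1],[[-0.85,0,0],[0,-0.085,-0.215],-1]]' 25; python3 g.py .434 -.332 .12 2
```

```text
time: 1.92
position: [0.3661, -0.3902, 0.2315]
tool_rot: [0.83, 1.57, -1.118]
contact_force: [0.2, -0.4, -0.4]
width: 0.0854
t 1.93 pos [ 366.1 -390.2  231.5] F [ 0.2 -0.4 -0.4] w 85.4 j [-0.9   0.25  1.59 -0.    1.3  -0.52]
tooly [ 0.929 -0.369  0.   ] toolz [-0.369 -0.929  0.   ] turn [-4.127e-01  4.000e-04 -3.000e-04] 23.6 shift [ 0.1115  0.0416 -0.0792]
```

```bash
python3 -m creep '[[[-0.16,0,0],[0.02,0.014,-0.026],-1],[[-0.32,0,0],[0.045,0.028,-0.052],-1],[[-0.413,0,0],[0.075,0.0416,-0.0792],-1],[[-0.413,0,0],[0.1115,0.0416,-0.0792],-1],[[-0.413,0,0],[0.1115,0.0416,-0.0792],-1]]' 25; python3 g.py .434 -.332 .02 2
python3 - <<'E'
from m import *
for n in ['scene','top']:
    c=vision.camera(n); save(c,n+'1')
E
```

```text
time: 2.55
position: [0.4318, -0.3311, 0.1174]
tool_rot: [-2.321, 1.564, 2.422]
contact_force: [-0.5, 0.4, 0.3]
width: 0.0854
t 2.55 pos [ 431.8 -331.1  117.4] F [-0.5  0.4  0.3] w 85.4 j [-0.73  0.38  1.72 -0.    1.05 -0.76]
tooly [ 1.     0.031 -0.005] toolz [ 0.031 -1.    -0.005] turn [-0.004  -0.0046  0.0049] 0.4 shift [0.0974 0.0027 0.0014]
```

View pics/scene1.png

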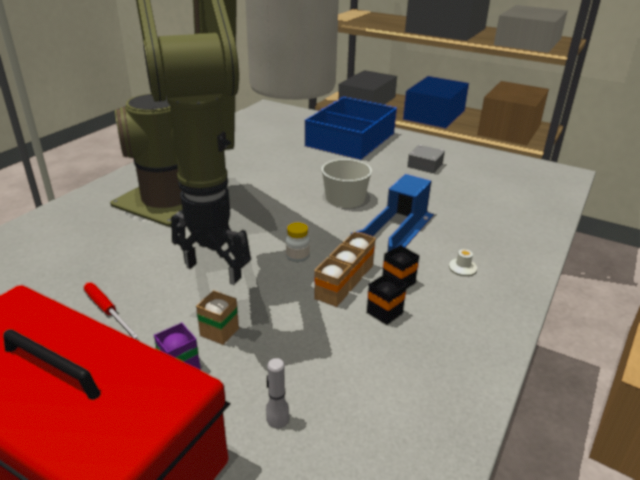

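View pics/top1.png

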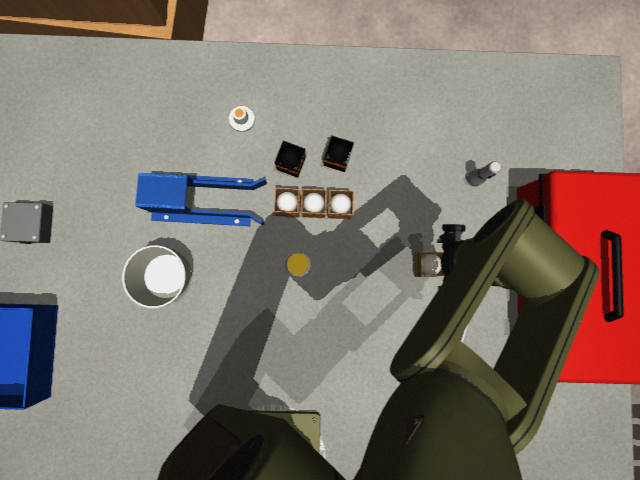

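```bash
python3 - <<'E'
from m import *
for n in ['scene','top']:
    c=vision.camera(n)
    o=env.get_obs(); p=o['position']
    print(n,-np.array(c['R']).T@c['t'])
    for d in (-.043,.043): print(np.round(proj(c,p+[d,0,0.01])),np.round(proj(c,p+[d,0,0.08])))
    print(np.round(proj(c,[.434,-.332,.072])))
E
python3 g.py .434 -.332 .02 2
```

```text
scene [ 0.96862966 -0.92118825  0.70355599]
[194. 267.] [189. 234.]
[233. 283.] [230. 248.]
[216. 301.]
top [ 0.40870744 -0.07773381  1.01327912]
[442. 285.] [453. 286.]
[442. 242.] [453. 239.]
[433. 264.]
t 2.75 pos [ 434.2 -334.4  121.4] F [ 0.4 -0.4  1. ] w 85.4 j [-0.73  0.38  1.71 -0.    1.05 -0.76]
tooly [1.    0.029 0.002] toolz [ 0.029 -1.     0.002] turn [-0.0056  0.0021 -0.0022] 0.4 shift [ 0.1014 -0.0003 -0.0026]
```

```bash
python3 -m creep '[[[0,0,0],[0.03,0,0],-1],[[0,0,0],[0.065,0,0],-1],[[0,0,0],[0.1,0,0],-1],[[0,0,0],[0.1,0,0],-1],[[0,0,0],[0.1,0,0],-1]]' 25; python3 g.py .434 -.332 .02 2
python3 - <<'E'
from m import *
for n in ['scene','top']:
    c=vision.camera(n); save(c,n+'2')
E
python3 g.py .434 -.332 .02 2
```

```text
time: 3.38
position: [0.4344, -0.3344, 0.0215]
tool_rot: [0.808, 1.568, -0.733]
contact_force: [0.6, 0.0, -0.2]
width: 0.0852
t 3.38 pos [ 434.4 -334.4   21.5] F [ 0.6  0.  -0.2] w 85.2 j [-0.73  0.51  1.81  0.    0.82 -0.76]
tooly [1.    0.03  0.002] toolz [ 0.03  -1.     0.002] turn [-0.0054  0.002  -0.0021] 0.3 shift [ 0.0015 -0.0003 -0.0024]
t 3.48 pos [ 434.6 -334.5   21.8] F [ 0.1  0.1 -0.2] w 85.4 j [-0.73  0.51  1.81  0.    0.82 -0.76]
tooly [1.    0.03  0.003] toolz [ 0.03  -1.     0.003] turn [-0.0052  0.0027 -0.0029] 0.4 shift [ 0.0018 -0.0006 -0.0025]
```

View pics/scene2.png

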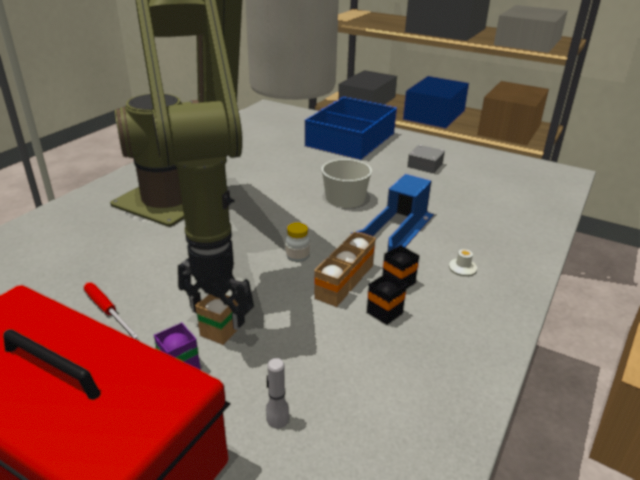

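The fingers straddle the green sleeve at (217,315). Closing.

```bash
python3 -m creep '[[[0,0,0],[0,0,0],1],[[0,0,0],[0,0,0],1],[[0,0,0],[0,0,0],1],[[0,0,0],[0,0,0],1],[[0,0,0],[0,0,0],1]]' 25; python3 g.py .434 -.332 .1 0.7
```

```text
time: 4.1
position: [0.4339, -0.3336, 0.0208]
tool_rot: [0.809, 1.569, -0.732]
contact_force: [-0.7, -0.1, 6.6]
width: 0.0522
t 4.1 pos [ 433.9 -333.6   20.8] F [-0.7 -0.1  6.6] w 52.2 j [-0.73  0.51  1.81  0.    0.82 -0.76]
tooly [1.    0.03  0.001] toolz [ 0.03  -1.     0.001] turn [ 0.0178  0.0012 -0.0013] 1.0 shift [-0.0792  0.0002 -0.0015]
```

```bash
python3 -m creep '[[[0,0,0],[-0.01,0,0],1],[[0,0,0],[-0.03,0,0],1],[[0,0,0],[-0.05,0,0],1],[[0,0,0],[-0.05,0,0],1],[[0,0,0],[-0.05,0,0],1]]' 25
python3 - <<'E'
from m import *
for n in ['scene','top']:
    c=vision.camera(n); save(c,n+'3'); fit(c,(.434,-.332),rad=.035,zlo=.1,zhi=.125,nm=n)
E
python3 g.py .5600 -.196 .0708 0.7
```

```text
time: 4.72
position: [0.433, -0.3328, 0.0695]
tool_rot: [-2.335, 1.57, 2.408]
contact_force: [-0.5, 0.3, -1.4]
width: 0.0515
scene 665 c [ 427.3 -343.9] size [47.4 74.2] yaw -28.3 ztop 122.2
top 220 c [ 434.6 -314.1] size [68.3 19.4] yaw 0.9 ztop 120.4
t 4.83 pos [ 432.8 -332.6   69. ] F [ 0.6 -0.3 -1.7] w 51.5 j [-0.73  0.44  1.77 -0.    0.93 -0.76]
tooly [ 1.     0.03  -0.001] toolz [ 0.03  -1.    -0.001] turn [ 0.0178 -0.0013  0.0014] 1.0 shift [-0.0019  0.1313 -0.1327]
```

View pics/scene3.png

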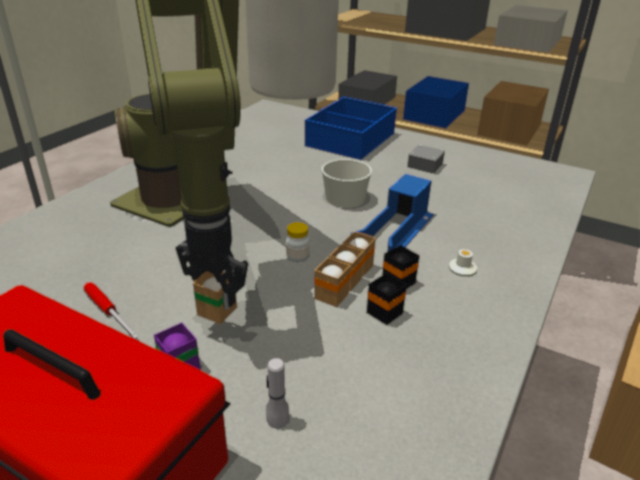

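View pics/top3.png

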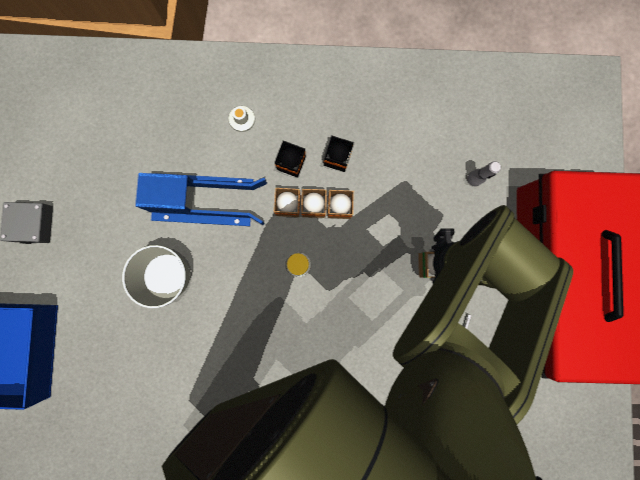

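```bash
python3 -m creep '[[[0.005,0,0],[0,0.035,-0.035],1],[[0.01,0,0],[0,0.07,-0.07],1],[[0.0178,0,0],[0,0.105,-0.106],1],[[0.0178,0,0],[0,0.1313,-0.1327],1],[[0.0178,0,0],[0,0.1313,-0.1327],1]]' 25
python3 - <<'E'
from m import *
for n in ['scene','top']:
    c=vision.camera(n); save(c,n+'4'); np.savez('pics/'+n+'4.npz',**{k:c[k] for k in ['pixels','z_map','vfov','cx','cy','R','t']})
E
python3 g.py .5600 -.1885 .0208 0.7
```

```text
time: 5.45
position: [0.5622, -0.1943, 0.0688]
tool_rot: [-2.802, 1.57, 1.927]
contact_force: [-0.1, -0.2, -1.0]
width: 0.0519
t 5.55 pos [ 560.  -196.    68.8] F [-0.6  0.4 -1.4] w 52.0 j [-0.41  0.49  1.66 -0.    0.99 -0.42]
tooly [ 1.     0.014 -0.002] toolz [ 0.014 -1.    -0.   ] turn [ 0.0014 -0.0005  0.0022] 0.2 shift [ 0.048   0.0002 -0.0075]
```

Run:
```python
import cv2
a=cv2.imread('pics/scene4.png')[180:330,250:450]; cv2.imwrite('pics/s4z.png',cv2.resize(a,None,fx=4,fy=4,interpolation=cv2.INTER_CUBIC))
a=cv2.imread('pics/top4.png')[150:290,250:450]; cv2.imwrite('pics/t4z.png',cv2.resize(a,None,fx=4,fy=4,interpolation=cv2.INTER_CUBIC))
```

```text
(no output)
```

View pics/s4z.png

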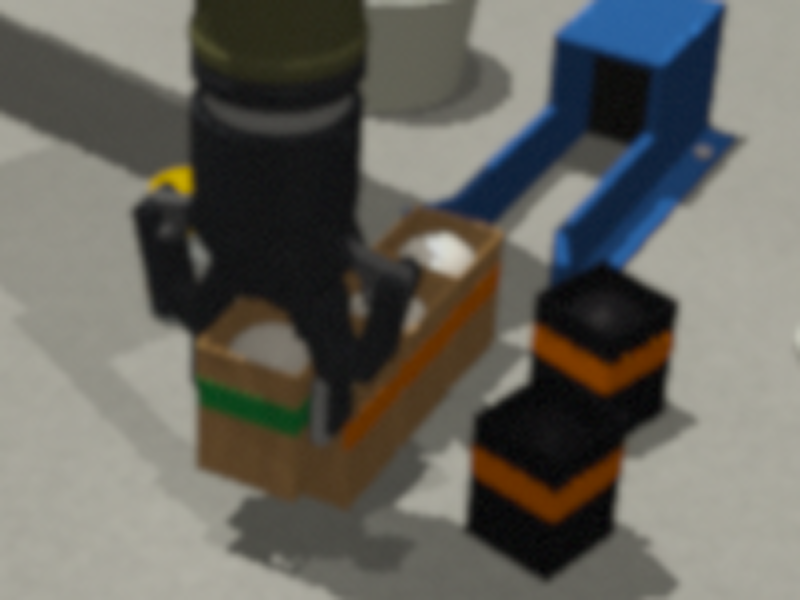

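View pics/t4z.png

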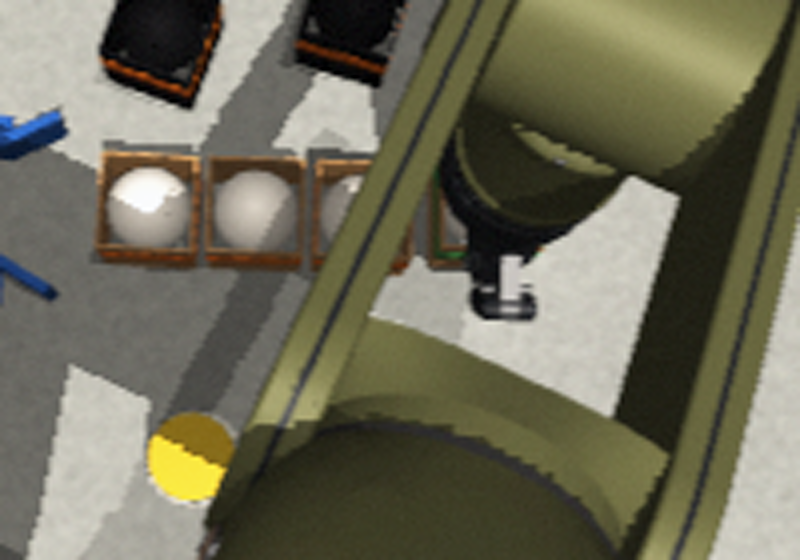

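```bash
cat > e.py <<'E'
from m import *
def edges(c,x0=.545,x1=.575,ylo=-.26,yhi=.02,zlo=.058,zhi=.13,up=.02):
    pass
E
python3 - <<'E'
from m import *
C={n:dict(np.load(f'pics/{n}4.npz')) for n in ['scene','top']}
P,m=cloud(C['top']); px=C['top']['pixels']
s=m&(P[...,0]>.53)&(P[...,0]<.555)&(P[...,1]>-.2)&(P[...,1]<-.14)&(P[...,2]<.2)
for v in (208,209,210,211,212,213):
    print(v,[(int(u),*np.round(P[v,u]*1000).astype(int)) for u in range(345,372) if P[v,u,2]<.2])
P,m=cloud(C['scene']); px=C['scene']['pixels'].astype(int)
# rear face of d: green-band & brown, rear
for v in (270,275,280,285,290):
    print(v,[tuple(np.round(P[v,u]*1000).astype(int)) for u in range(300,330,4)])
E
```

```text
208 [(351, np.int64(550), np.int64(-157), np.int64(55)), (352, np.int64(548), np.int64(-157), np.int64(70)), (353, np.int64(559), np.int64(-166), np.int64(1)), (354, np.int64(559), np.int64(-168), np.int64(0)), (355, np.int64(558), np.int64(-170), np.int64(3)), (356, np.int64(552), np.int64(-168), np.int64(45)), (357, np.int64(549), np.int64(-169), np.int64(65)), (358, np.int64(545), np.int64(-168), np.int64(92)), (359, np.int64(543), np.int64(-169), np.int64(108)), (360, np.int64(542), np.int64(-170), np.int64(116)), (361, np.int64(559), np.int64(-184), np.int64(1)), (362, np.int64(560), np.int64(-187), np.int64(-2)), (363, np.int64(545), np.int64(-178), np.int64(98)), (364, np.int64(544), np.int64(-180), np.int64(102)), (365, np.int64(544), np.int64(-182), np.int64(103)), (366, np.int64(538), np.int64(-179), np.int64(145)), (367, np.int64(537), np.int64(-180), np.int64(155))]
209 [(351, np.int64(548), np.int64(-156), np.int64(57)), (352, np.int64(546), np.int64(-158), np.int64(70)), (353, np.int64(557), np.int64(-166), np.int64(-4)), (354, np.int64(557), np.int64(-168), np.int64(-1
[... 6697 characters left out ...]
(548), np.int64(-219), np.int64(80)), (np.int64(557), np.int64(-220), np.int64(84)), (np.int64(566), np.int64(-221), np.int64(88)), (np.int64(573), np.int64(-219), np.int64(89)), (np.int64(582), np.int64(-220), np.int64(94)), (np.int64(589), np.int64(-217), np.int64(94)), (np.int64(591), np.int64(-206), np.int64(88))]
290 [(np.int64(540), np.int64(-219), np.int64(65)), (np.int64(549), np.int64(-221), np.int64(70)), (np.int64(557), np.int64(-220), np.int64(72)), (np.int64(565), np.int64(-219), np.int64(74)), (np.int64(574), np.int64(-220), np.int64(79)), (np.int64(582), np.int64(-220), np.int64(82)), (np.int64(587), np.int64(-213), np.int64(80)), (np.int64(592), np.int64(-207), np.int64(78))]
```

Run:
```python
from m import *
C={n:dict(np.load(f'pics/{n}4.npz')) for n in ['scene','top']}
P,m=cloud(C['scene'])
for y0 in (-.15,-.13,-.11,-.09,-.07,-.05,-.03,-.01):
    s=m&(P[...,1]>y0)&(P[...,1]<y0+.02)&(P[...,2]>.02)&(P[...,2]<.066)&(P[...,0]>.57)&(P[...,0]<.6)
    print(y0,s.sum(),np.median(P[s][:,0]))
for y0 in (-.22,-.21,-.2,-.19):
    s=m&(P[...,1]>y0)&(P[...,1]<y0+.01)&(P[...,2]>.05)&(P[...,2]<.115)&(P[...,0]>.57)&(P[...,0]<.6)
    print(y0,s.sum(),np.round(P[s][:,0],3)[:12])
P,m=cloud(C['top'])
for y0 in (-.185,-.15,-.13,-.11,-.09,-.07,-.05,-.03,-.01):
    s=m&(P[...,1]>y0)&(P[...,1]<y0+.02)&(P[...,2]>(.02 if y0>-.16 else .07))&(P[...,2]<(.066 if y0>-.16 else .115))&(P[...,0]>.52)&(P[...,0]<.545)
    print(y0,s.sum(),np.median(P[s][:,0]))
```

```text
-0.15 82 0.5863670742204181
-0.13 84 0.5862535049609446
-0.11 77 0.5860011313218332
-0.09 87 0.5865915828578211
-0.07 85 0.5864509130123985
-0.05 81 0.5855884606925573
-0.03 90 0.5863408251576375
-0.01 84 0.586633895083305
-0.22 217 [0.571 0.572 0.575 0.578 0.582 0.588 0.588 0.571 0.577 0.579 0.581 0.583]
-0.21 166 [0.572 0.573 0.571 0.573 0.574 0.575 0.576 0.572 0.572 0.574 0.576 0.577]
-0.2 41 [0.573 0.575 0.577 0.578 0.574 0.575 0.576 0.578 0.579 0.578 0.579 0.579]
-0.19 12 [0.574 0.574 0.577 0.588 0.587 0.588 0.588 0.587 0.587 0.588 0.587 0.588]
-0.185 41 0.5343959212866385
-0.15 1 0.5345881305495965
-0.13 2 0.5346755010610729
-0.11 20 0.5347944920969334
-0.09 50 0.5395821504242752
-0.07 45 0.5351167590217563
-0.05 24 0.5345448820072959
-0.03 57 0.5394531305045397
-0.01 41 0.5355521993468391
```

```bash
python3 -m creep '[[[0,0,0],[0.01,0,-0.0075],1],[[0,0,0],[0.03,0,-0.0075],1],[[0,0,0],[0.045,0,-0.0075],1],[[0,0,0],[0.0495,0,-0.0075],1],[[0,0,0],[0.0495,0,-0.0075],1]]' 25; 
python3 g.py .5600 -.1885 .0208 0.7
python3 - <<'E'
from m import *
for n in ['scene','top']:
    c=vision.camera(n); save(c,n+'5')
a=cv2.imread('pics/scene5.png')[180:330,250:450]; cv2.imwrite('pics/s5z.png',cv2.resize(a,None,fx=4,fy=4,interpolation=cv2.INTER_CUBIC))
E
```

```text
time: 6.18
position: [0.559, -0.189, 0.0207]
tool_rot: [-1.895, 1.568, 2.829]
contact_force: [-3.6, 2.0, 5.8]
width: 0.0519
t 6.17 pos [ 559.  -189.    20.7] F [-3.6  2.   5.8] w 51.9 j [-0.4   0.55  1.71 -0.    0.88 -0.41]
tooly [ 1.     0.011 -0.002] toolz [ 0.011 -1.    -0.001] turn [-0.0008 -0.0007  0.0022] 0.1 shift [-0.0001  0.001  -0.0005]
```

View pics/s5z.png

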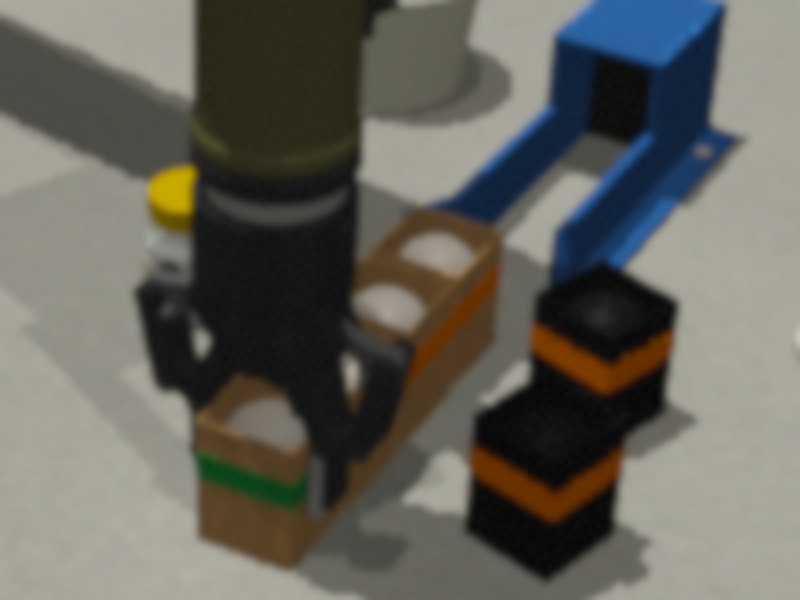

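```bash
python3 -m creep '[[[0,0,0],[0,0,0],-1],[[0,0,0],[0,0,0],-1],[[0,0,0],[0,0,0],-1],[[0,0,0],[-0.01,0,0],-1],[[0,0,0],[-0.05,0,0],-1]]' 25; 
python3 -m creep '[[[0,0,0],[-0.04,0,0.01],-1],[[0,0,0],[-0.06,0,0.05],-1],[[0,0,0],[-0.06,0,0.1],0.3],[[0,0,0],[-0.06,0,0.14],0.3],[[0,0,0],[-0.06,0,0.14],0.3]]' 25
python3 - <<'E'
from m import *
for n in ['scene','top']:
    c=vision.camera(n); save(c,n+'6')
    np.savez('pics/'+n+'6.npz',**{k:c[k] for k in ['pixels','z_map','vfov','cx','cy','R','t']})
    for k,x in {'a':(.56,-.016),'b':(.56,-.073),'c':(.56,-.131),'d':(.56,-.1875)}.items():
        fit(c,x,rad=.029,nm=n+k)
    P,m=cloud(c)
    for y0 in np.arange(-.22,.01,.01):
      z=P[...,2]; b=m&(P[...,1]>y0)&(P[...,1]<y0+.01)&(z>.03)&(z<.066)
      lo=b&(abs(P[...,0]-.5345)<.012); hi=b&(abs(P[...,0]-.5865)<.012)
      if n=='top': print(round(y0,2),np.round(np.percentile(P[lo][:,0],10)*1000,1) if lo.sum()>3 else '')
      else: print(round(y0,2),np.round(np.percentile(P[hi][:,0],90)*1000,1) if hi.sum()>3 else '')
E
python3 g.py .5600 -.25 .02 0.7
```

```text
time: 6.9
position: [0.5587, -0.1883, 0.069]
tool_rot: [-1.979, 1.565, 2.746]
contact_force: [-0.1, 0.5, 0.6]
width: 0.0852
time: 7.52
position: [0.5626, -0.3325, 0.1311]
tool_rot: [0.701, 1.568, -0.861]
contact_force: [0.1, 1.4, -0.3]
width: 0.0323
scenea 431 c [561.3 -15.8] size [56.9 54.4] yaw -3.5 ztop 72.8
sceneb 480 c [560.9 -73.1] size [54.5 57.7] yaw 0.6 ztop 72.7
scenec 505 c [ 560.8 -131.2] size [55.2 57.4] yaw 0.3 ztop 72.7
scened 707 c [ 559.1 -187.5] size [55.2 58.3] yaw 0.8 ztop 72.8
-0.22 585.9
-0.21 586.5
-0.2 585.8
-0.19 585.6
-0.18 585.4
-0.17 586.2
-0.16 587.4
-0.15 587.4
-0.14 587.1
-0.13 587.4
-0.12 587.6
-0.11 587.0
-0.1 587.3
-0.09 587.5
-0.08 587.5
-0.07 587.3
-0.06 587.4
-0.05 586.5
-0.04 587.1
-0.03 587.3
-0.02 587.4
-0.01 588.1
0.0 587.8
topa 446 c [560.7 -15.4] size [51.9 52.4] yaw -2.1 ztop 72.5
topb 349 c [556.9 -72.8] size [45.8 50. ] yaw 0.9 ztop 71.8
topc 439 c [ 560.5 -131.8] size [53.2 51.7] yaw 0.5 ztop 72.7
topd 458 c [ 558.5 -187.4] size [51.8 51.7] yaw 1.3 ztop 72.3
-0.22 533.6
-0.21 533.1
-0.2 533.1
-0.19 532.7
-0.18 532.6
-0.17 532.1
-0.16 534.1
-0.15 534.1
-0.14 534.6
-0.13 534.5
-0.12 534.4
-0.11 534.4
-0.1 534.4
-0.09 534.6
-0.08 534.8
-0.07 534.7
-0.06 534.6
-0.05 534.5
-0.04 533.9
-0.03 534.4
-0.02 534.8
-0.01 534.8
0.0 535.2
t 7.62 pos [ 562.  -329.   130.5] F [ 0.2 -0.2  0. ] w 29.6 j [-0.59  0.49  1.47  0.    1.18 -0.61]
tooly [ 1.     0.011 -0.   ] toolz [ 0.011 -1.    -0.001] turn [-0.0011 -0.0008  0.0002] 0.1 shift [ 0.1105 -0.0011 -0.0789]
```

Run:
```python
import cv2
a=cv2.imread('pics/scene6.png')[180:330,250:450]; b=cv2.imread('pics/top6.png')[150:290,250:450]
cv2.imwrite('pics/z6.png',cv2.resize(cv2.vconcat([a,b]),None,fx=2.05,fy=2.05,interpolation=cv2.INTER_CUBIC))
```

```text
(no output)
```

View pics/z6.png

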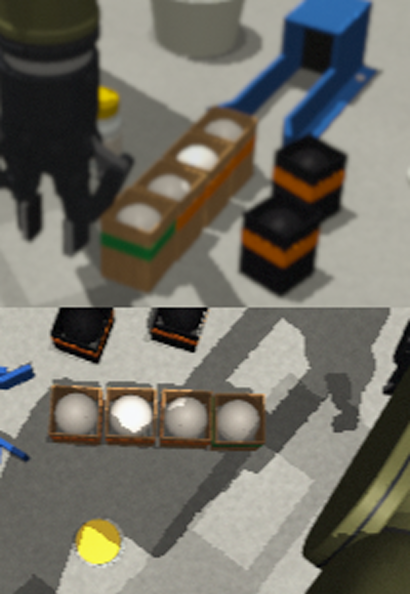

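```bash
python3 g.py .5588 -.245 .02 -1.3
```

```text
t 7.62 pos [ 562.  -329.   130.5] F [ 0.2 -0.2  0. ] w 29.6 j [-0.59  0.49  1.47  0.    1.18 -0.61]
tooly [ 1.     0.011 -0.   ] toolz [ 0.011 -1.    -0.001] turn [ 0.0338 -0.0008  0.0002] 1.9 shift [ 0.1105 -0.0022 -0.0839]
```

```bash
python3 -m creep '[[[0.0338,0,0],[0.04,-0.002,-0.03],0.55],[[0.0338,0,0],[0.08,-0.002,-0.06],0.55],[[0.0338,0,0],[0.11,-0.0022,-0.0839],0.55],[[0.0338,0,0],[0.11,-0.0022,-0.0839],0.55],[[0.0338,0,0],[0.11,-0.0022,-0.0839],0.55]]' 60; python3 g.py .5590 -.226 .02 -1.3
python3 - <<'E'
from m import *
c=vision.camera('scene'); save(c,'scene7')
a=cv2.imread('pics/scene7.png')[180:330,220:420]; cv2.imwrite('pics/s7z.png',cv2.resize(a,None,fx=4,fy=4,interpolation=cv2.INTER_CUBIC))
P,m=cloud(c); np.save('pics/P7.npy',P)
E
python3 g.py .5590 -.226 .02 -1.3
```

```text
time: 8.25
position: [0.5602, -0.2453, 0.0214]
tool_rot: [0.994, 1.569, -0.597]
contact_force: [1.2, -0.8, 1.3]
width: 0.0195
t 8.25 pos [ 560.2 -245.3   21.4] F [ 1.2 -0.8  1.3] w 19.5 j [-0.48  0.57  1.67 -0.    0.9  -0.46]
tooly [ 1.    -0.02   0.002] toolz [-0.02  -1.     0.001] turn [ 0.0025  0.0011 -0.0018] 0.2 shift [ 0.0014 -0.0016 -0.0193]
t 8.3 pos [ 560.7 -246.1   21.9] F [-0.  -0.4 -0.1] w 19.3 j [-0.48  0.57  1.67 -0.    0.9  -0.46]
tooly [ 1.    -0.021  0.003] toolz [-0.021 -1.     0.002] turn [ 0.0016  0.0018 -0.0031] 0.2 shift [ 0.0019 -0.0021 -0.02  ]
```

View pics/s7z.png

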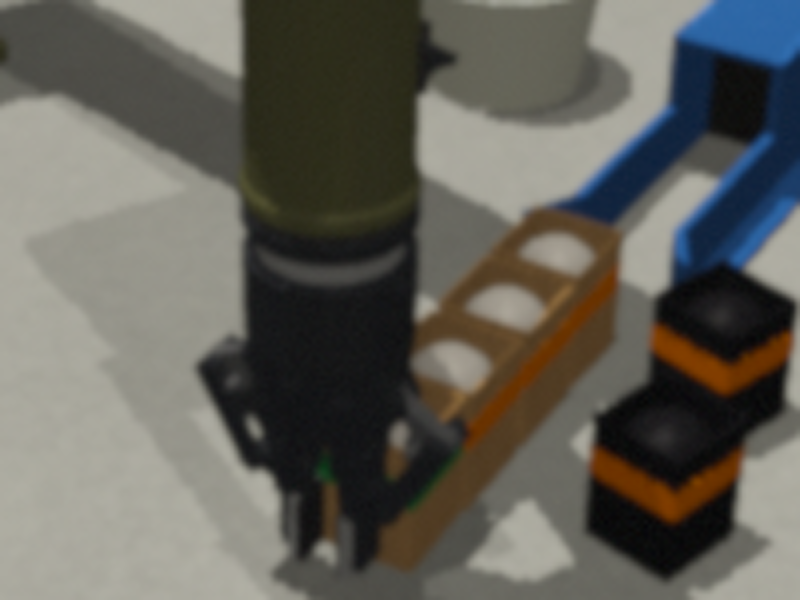

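```bash
python3 -m creep '[[[0.002,0,0],[0.0015,-0.0018,-0.005],0.55],[[0.002,0,0],[0.0015,-0.0018,-0.01],0.55],[[0.002,0,0],[0.0015,-0.0018,-0.015],0.55],[[0.002,0,0],[0.0015,-0.0018,-0.02],0.55],[[0.002,0,0],[0.0015,-0.0018,-0.025],0.55]]' 60; python3 -m creep '[[[0,0,0],[0,0,-0.005],0.55],[[0,0,0],[0,0,-0.010],0.55],[[0,0,0],[0,0,-0.015],0.55],[[0,0,0],[0,0,-0.02],0.55],[[0,0,0],[0,0,-0.025],0.55]]' 60
python3 - <<'E'
from m import *
for n in ['scene','top']:
    c=vision.camera(n); save(c,n+'8')
a=cv2.imread('pics/scene8.png')[180:330,250:450]; b=cv2.imread('pics/top8.png')[150:290,250:450]
cv2.imwrite('pics/z8.png',cv2.resize(cv2.vconcat([a,b]),None,fx=2.05,fy=2.05,interpolation=cv2.INTER_CUBIC))
E
python3 g.py .5590 -.226 .02 -1.3
```

```text
time: 8.93
position: [0.558, -0.2201, 0.0189]
tool_rot: [0.557, 1.57, -1.038]
contact_force: [-0.9, -1.2, 0.6]
width: 0.0189
time: 9.55
position: [0.5585, -0.195, 0.0189]
tool_rot: [0.862, 1.57, -0.732]
contact_force: [-0.1, -2.4, 0.6]
width: 0.0192
t 9.65 pos [ 558.3 -194.4   18.8] F [ 0.4 -0.3  0.5] w 19.5 j [-0.41  0.56  1.71  0.    0.87 -0.38]
tooly [ 1.    -0.023 -0.   ] toolz [-0.023 -1.    -0.001] turn [-0.0006 -0.0006  0.0002] 0.0 shift [-0.0013  0.0014  0.0316]
```

View pics/z8.png

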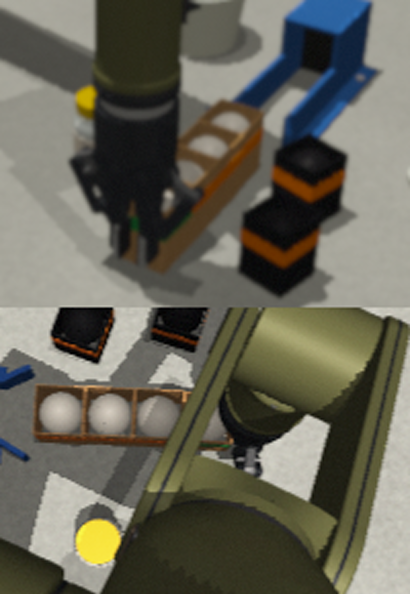

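```bash
for i in 1; do python3 -m creep '[[[0,0,0],[0,0,-0.006],0.55],[[0,0,0],[0,0,-0.012],0.55],[[0,0,0],[0,0,-0.018],0.55],[[0,0,0],[0,0,-0.024],0.55],[[0,0,0],[0,0,-0.03],0.55]]'; done;  python3 -m creep '[[[0,0,0],[0,0,-0.006],0.55],[[0,0,0],[0,0,-0.012],0.55],[[0,0,0],[0,0,-0.018],0.55],[[0,0,0],[0,0,-0.024],0.55],[[0,0,0],[0,0,-0.03],0.55]]'
python3 - <<'E'
from m import *
for n in ['scene','top']:
    c=vision.camera(n); save(c,n+'9')
a=cv2.imread('pics/scene9.png')[160:310,250:450]; b=cv2.imread('pics/top9.png')[150:290,200:400]
cv2.imwrite('pics/z9.png',cv2.resize(cv2.vconcat([a,b]),None,fx=2.05,fy=2.05,interpolation=cv2.INTER_CUBIC))
E
python3 g.py .5590 -.226 .02 -1.3
```

```text
time: 10.28
position: [0.559, -0.1647, 0.0188]
tool_rot: [-2.138, 1.571, 2.551]
contact_force: [-0.7, -1.1, -0.5]
width: 0.0192
time: 10.9
position: [0.5598, -0.1348, 0.0188]
tool_rot: [1.348, 1.571, -0.247]
contact_force: [-1.2, -1.9, 0.1]
width: 0.0192
t 11.0 pos [ 559.7 -134.3   18.8] F [-0.6 -1.  -0.9] w 19.4 j [-0.31  0.54  1.75  0.    0.85 -0.29]
tooly [ 1.    -0.023 -0.   ] toolz [-0.023 -1.    -0.   ] turn [-0.0004 -0.0005  0.0003] 0.0 shift [-0.0013  0.0014  0.0917]
```

View pics/z9.png

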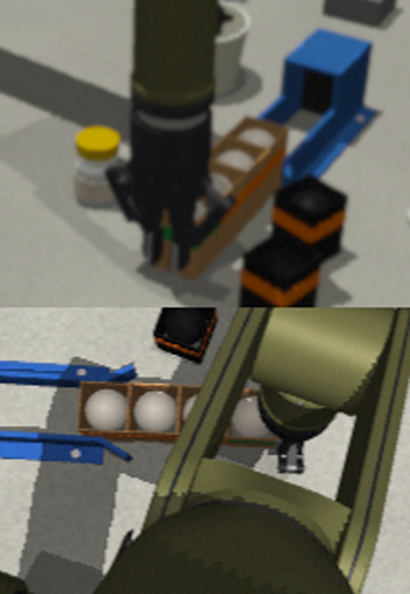

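```bash
python3 -m creep '[[[0,0,0],[0,0,-0.006],0.55],[[0,0,0],[0,0,-0.012],0.55],[[0,0,0],[0,0,-0.018],0.55],[[0,0,0],[0,0,-0.024],0.55],[[0,0,0],[0,0,-0.03],0.55]]'; python3 -m creep '[[[0,0,0],[0,0,-0.006],0.55],[[0,0,0],[0,0,-0.012],0.55],[[0,0,0],[0,0,-0.018],0.55],[[0,0,0],[0,0,-0.024],0.55],[[0,0,0],[0,0,-0.03],0.55]]'
python3 - <<'E'
from m import *
for n in ['scene','top']:
    c=vision.camera(n); save(c,n+'10')
a=cv2.imread('pics/scene10.png')[130:280,270:470]; b=cv2.imread('pics/top10.png')[150:290,170:370]
cv2.imwrite('pics/z10.png',cv2.resize(cv2.vconcat([a,b]),None,fx=2.05,fy=2.05,interpolation=cv2.INTER_CUBIC))
E
python3 g.py .5590 -.226 .02 -1.3
```

```text
time: 11.62
position: [0.5605, -0.1048, 0.0188]
tool_rot: [-1.807, 1.571, 2.882]
contact_force: [0.9, -2.2, 0.7]
width: 0.0194
time: 12.25
position: [0.5612, -0.0748, 0.0188]
tool_rot: [-2.233, 1.571, 2.456]
contact_force: [-0.5, -2.4, -0.4]
width: 0.0194
t 12.35 pos [561.1 -74.3  18.8] F [ 0.3 -1.1  0.6] w 19.2 j [-0.21  0.53  1.77  0.    0.84 -0.18]
tooly [ 1.    -0.023 -0.   ] toolz [-0.023 -1.    -0.001] turn [-0.0005 -0.0005  0.0002] 0.0 shift [-0.0013  0.0014  0.1517]
```

View pics/z10.png

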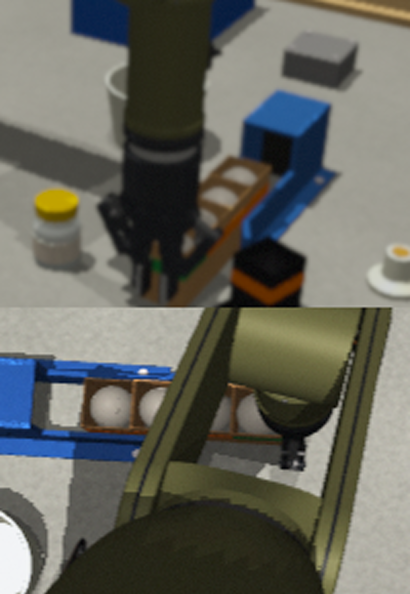

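```bash
python3 -m creep '[[[0,0,0],[0,0,-0.006],0.55],[[0,0,0],[0,0,-0.012],0.55],[[0,0,0],[0,0,-0.018],0.55],[[0,0,0],[0,0,-0.024],0.55],[[0,0,0],[0,0,-0.03],0.55]]'; python3 -m creep '[[[0,0,0],[0,0,-0.005],0.55],[[0,0,0],[0,0,-0.01],0.55],[[0,0,0],[0,0,-0.015],0.55],[[0,0,0],[0,0,-0.020],0.55],[[0,0,0],[0,0,-0.023],0.55]]'; python3 g.py .5590 -.226 .02 -1.3
```

```text
time: 12.98
position: [0.5619, -0.0448, 0.0188]
tool_rot: [-1.412, 1.571, -3.006]
contact_force: [-1.3, -1.0, 0.3]
width: 0.0192
time: 13.6
position: [0.5624, -0.0219, 0.0188]
tool_rot: [-1.833, 1.571, 2.856]
contact_force: [0.2, -2.3, -0.2]
width: 0.0195
t 13.6 pos [562.4 -21.9  18.8] F [ 0.2 -2.3 -0.2] w 19.5 j [-0.11  0.53  1.78  0.    0.83 -0.09]
tooly [ 1.    -0.023 -0.   ] toolz [-0.023 -1.    -0.   ] turn [-0.0007 -0.      0.0001] 0.0 shift [-0.0012  0.0013  0.2042]
```

```bash
python3 -m creep '[[[0,0,0],[0,0,-0.0008],0.55],[[0,0,0],[0,0,-0.0016],0.55],[[0,0,0],[0,0,-0.0024],0.55],[[0,0,0],[0,0,-0.0032],0.55],[[0,0,0],[0,0,-0.004],0.55]]'; python3 g.py .5590 -.226 .02 -1.3
```

```text
time: 14.22
position: [0.5625, -0.0182, 0.0188]
tool_rot: [-2.192, 1.571, 2.496]
contact_force: [-0.4, -2.2, 0.6]
width: 0.0189
t 14.22 pos [562.5 -18.2  18.8] F [-0.4 -2.2  0.6] w 18.9 j [-0.11  0.53  1.78  0.    0.83 -0.08]
tooly [ 1.    -0.024 -0.   ] toolz [-0.024 -1.    -0.   ] turn [-0.001  -0.      0.0001] 0.1 shift [-0.0012  0.0014  0.2078]
```

```bash
python3 -m creep '[[[0,0,0],[0,0,-0.0006],0.55],[[0,0,0],[0,0,-0.0012],0.55],[[0,0,0],[0,0,-0.0018],0.55],[[0,0,0],[0,0,-0.0024],0.55],[[0,0,0],[0,0,-0.003],0.55]]'
```

```text
time: 14.85
position: [0.5626, -0.0152, 0.0188]
tool_rot: [-2.468, 1.571, 2.221]
contact_force: [1.0, -2.5, -0.6]
width: 0.0189
```

```bash
python3 -m creep '[[[0,0,0],[0,0,-0.0006],0.55],[[0,0,0],[0,0,-0.0012],0.55],[[0,0,0],[0,0,-0.0018],0.55],[[0,0,0],[0,0,-0.0024],0.55],[[0,0,0],[0,0,-0.003],0.55]]'
```

```text
time: 15.48
position: [0.5627, -0.0122, 0.0188]
tool_rot: [-1.947, 1.571, 2.741]
contact_force: [0.5, -2.1, 0.2]
width: 0.0192
```

```bash
python3 -m creep '[[[0,0,0],[0,0,-0.0006],0.55],[[0,0,0],[0,0,-0.0012],0.55],[[0,0,0],[0,0,-0.0018],0.55],[[0,0,0],[0,0,-0.0024],0.55],[[0,0,0],[0,0,-0.003],0.55]]'
```

```text
time: 16.1
position: [0.5628, -0.0092, 0.0188]
tool_rot: [-1.459, 1.571, -3.053]
contact_force: [1.5, -2.0, -0.6]
width: 0.0192
```

```bash
python3 -m creep '[[[0,0,0],[0,0,-0.0006],0.55],[[0,0,0],[0,0,-0.0012],0.55],[[0,0,0],[0,0,-0.0018],0.55],[[0,0,0],[0,0,-0.0024],0.55],[[0,0,0],[0,0,-0.003],0.55]]'
```

```text
time: 16.73
position: [0.5628, -0.0062, 0.0188]
tool_rot: [-2.419, 1.571, 2.27]
contact_force: [-0.4, -2.2, 0.4]
width: 0.0191
```

```bash
python3 -m creep '[[[0,0,0],[0,0,-0.0006],0.55],[[0,0,0],[0,0,-0.0012],0.55],[[0,0,0],[0,0,-0.0018],0.55],[[0,0,0],[0,0,-0.0024],0.55],[[0,0,0],[0,0,-0.003],0.55]]'
```

```text
time: 17.35
position: [0.5629, -0.0032, 0.0188]
tool_rot: [2.011, 1.571, 0.417]
contact_force: [0.5, -2.3, -1.0]
width: 0.0191
```

```bash
python3 -m creep '[[[0,0,0],[0,0,-0.0006],0.55],[[0,0,0],[0,0,-0.0012],0.55],[[0,0,0],[0,0,-0.0018],0.55],[[0,0,0],[0,0,-0.0024],0.55],[[0,0,0],[0,0,-0.003],0.55]]'
```

```text
time: 17.98
position: [0.563, -0.0002, 0.0188]
tool_rot: [1.58, 1.571, -0.014]
contact_force: [-0.1, -2.5, -0.1]
width: 0.0189
```

```bash
python3 -m creep '[[[0,0,0],[0,0,-0.0006],0.55],[[0,0,0],[0,0,-0.0012],0.55],[[0,0,0],[0,0,-0.0018],0.55],[[0,0,0],[0,0,-0.0024],0.55],[[0,0,0],[0,0,-0.003],0.55]]'
```

```text
time: 18.6
position: [0.5631, 0.0028, 0.0188]
tool_rot: [1.361, 1.571, -0.233]
contact_force: [-0.7, -2.3, -0.4]
width: 0.0188
```

```bash
python3 -m creep '[[[0,0,0],[0,0,-0.0006],0.55],[[0,0,0],[0,0,-0.0012],0.55],[[0,0,0],[0,0,-0.0018],0.55],[[0,0,0],[0,0,-0.0024],0.55],[[0,0,0],[0,0,-0.003],0.55]]'
```

```text
time: 19.23
position: [0.5631, 0.0058, 0.0188]
tool_rot: [3.041, 1.571, 1.446]
contact_force: [-0.3, -1.9, -0.2]
width: 0.0193
```

```bash
python3 -m creep '[[[0,0,0],[0,0,-0.0006],0.55],[[0,0,0],[0,0,-0.0012],0.55],[[0,0,0],[0,0,-0.0018],0.55],[[0,0,0],[0,0,-0.0024],0.55],[[0,0,0],[0,0,-0.003],0.55]]'
```

```text
time: 19.85
position: [0.5632, 0.0088, 0.0188]
tool_rot: [-0.664, 1.571, -2.259]
contact_force: [-0.0, -1.4, 0.2]
width: 0.0193
```

```bash
python3 -m creep '[[[0,0,0],[0,0,-0.0006],0.55],[[0,0,0],[0,0,-0.0012],0.55],[[0,0,0],[0,0,-0.0018],0.55],[[0,0,0],[0,0,-0.0024],0.55],[[0,0,0],[0,0,-0.003],0.55]]'
```

```text
time: 20.48
position: [0.5632, 0.0118, 0.0188]
tool_rot: [-1.768, 1.571, 2.921]
contact_force: [1.4, -1.8, 0.3]
width: 0.0193
```

```bash
python3 -m creep '[[[0,0,0],[0,0,-0.0006],0.55],[[0,0,0],[0,0,-0.0012],0.55],[[0,0,0],[0,0,-0.0018],0.55],[[0,0,0],[0,0,-0.0024],0.55],[[0,0,0],[0,0,-0.003],0.55]]'
```

```text
time: 21.1
position: [0.5633, 0.0148, 0.0188]
tool_rot: [-1.925, 1.571, 2.764]
contact_force: [0.1, -1.6, -0.3]
width: 0.0195
```

```bash
python3 -m creep '[[[0,0,0],[0,0,-0.0006],0.55],[[0,0,0],[0,0,-0.0012],0.55],[[0,0,0],[0,0,-0.0018],0.55],[[0,0,0],[0,0,-0.0024],0.55],[[0,0,0],[0,0,-0.003],0.55]]'
```

```text
time: 21.72
position: [0.5634, 0.0178, 0.0188]
tool_rot: [0.773, 1.571, -0.821]
contact_force: [0.7, -2.4, -0.2]
width: 0.0191
```

```bash
python3 -m creep '[[[0,0,0],[0,0,-0.0006],0.55],[[0,0,0],[0,0,-0.0012],0.55],[[0,0,0],[0,0,-0.0018],0.55],[[0,0,0],[0,0,-0.0024],0.55],[[0,0,0],[0,0,-0.003],0.55]]'
```

```text
time: 22.35
position: [0.5633, 0.0195, 0.0187]
tool_rot: [-0.196, 1.569, -1.79]
contact_force: [-0.1, -8.4, -0.2]
width: 0.0191
```

```bash
python3 -m creep '[[[0,0,0],[0,0,-0.0004],0.55],[[0,0,0],[0,0,-0.0008],0.55],[[0,0,0],[0,0,-0.0012],0.55],[[0,0,0],[0,0,-0.0012],0.55],[[0,0,0],[0,0,-0.0012],0.55]]'
```

```text
time: 22.98
position: [0.5633, 0.0201, 0.0187]
tool_rot: [-0.151, 1.568, -1.745]
contact_force: [-0.4, -9.9, -0.6]
width: 0.0192
```

```bash
python3 -m creep '[[[0,0,0],[0,0,-0.0007],0.55],[[0,0,0],[0,0,-0.0014],0.55],[[0,0,0],[0,0,-0.0014],0.55],[[0,0,0],[0,0,-0.0014],0.55],[[0,0,0],[0,0,-0.0014],0.55]]'; python3 g.py 0 0 0 0
```

```text
time: 23.6
position: [0.5633, 0.021, 0.0188]
tool_rot: [-0.131, 1.568, -1.725]
contact_force: [-1.1, -11.2, -0.6]
width: 0.0191
t 23.6 pos [563.3  21.   18.8] F [ -1.1 -11.2  -0.6] w 19.1 j [-0.04  0.53  1.78 -0.    0.84 -0.01]
tooly [ 1.    -0.023 -0.   ] toolz [-0.023 -1.     0.003] turn [-0.0229  0.0033  0.0005] 1.3 shift [ 0.0191 -0.5627  0.0338]
```

```bash
python3 -m creep '[[[0,0,0],[0,0,-0.0005],0.55],[[0,0,0],[0,0,-0.0005],0.55],[[0,0,0],[0,0,-0.0005],0.55],[[0,0,0],[0,0,-0.0005],0.55],[[0,0,0],[0,0,-0.0005],0.55]]'
```

```text
time: 24.22
position: [0.5633, 0.0212, 0.0188]
tool_rot: [-0.125, 1.567, -1.719]
contact_force: [-0.9, -13.6, -0.1]
width: 0.0194
```

```bash
python3 -m creep '[[[0,0,0],[0,0,0.001],0.55],[[0,0,0],[0,0,0.002],0.55],[[0,0,0],[0,0,0.003],0.55],[[0,0,0],[0,0,0.004],0.55],[[0,0,0],[0,0,0.005],0.55]]';python3 -m creep '[[[0,0,0],[0,0,0.001],0.55],[[0,0,0],[0,0,0.002],0.55],[[0,0,0],[0,0,0.004],0.55],[[0,0,0],[0,0,0.007],0.55],[[0,0,0],[0,0,0.015],0.55]]'; python3 -m creep '[[[0,0,0],[0,0,0.03],0.55],[[0,0,0],[0,0,0.06],0.55],[[0,0,0],[-0.03,0,0.09],0.55],[[0,0,0],[-0.07,0,0.13],0.55],[[0,0,0],[-0.1,0,0.17],0.55]]';python3 -m creep '[[[0,0,0],[-0.04,0,0.05],0.55],[[0,0,0],[-0.08,0,0.1],0.55],[[0,0,0],[-0.08,0,0.15],0.55],[[0,0,0],[-0.08,0,0.18],0.55],[[0,0,0],[-0.08,0,0.18],0.55]]'
python3 - <<'E'
from m import *
for n in ['scene','top']:
    c=vision.camera(n); save(c,n+'11')
    np.savez('pics/'+n+'11.npz',**{k:c[k] for k in ['pixels','z_map','vfov','cx','cy','R','t']})
    P,m=cloud(c)
    fit(c,(.563,.056),rad=.025,nm=n+'d')
    for y0 in np.arange(.03,.2,.01):
      z=P[...,2]; b=m&(P[...,1]>y0)&(P[...,1]<y0+.01)&(z>.05)&(z<.078)&(abs(P[...,0]-.565)<.04)
      print(round(y0,2),b.sum(),np.round(np.percentile(P[b][:,0],[2,98])*1000,1) if b.sum()>3 else '',np.round(P[b][:,2].max()*1000,1) if b.sum() else '')
    s=m&(abs(P[...,0]-.563)<.015)&(P[...,2]>.058)&(P[...,2]<.078)&(P[...,1]<.2)&(P[...,1]>-.05)
    print('rear y',np.percentile(P[s][:,1],1))
a=cv2.imread('pics/scene11.png')[130:280,270:470]; b=cv2.imread('pics/top11.png')[150:290,130:330]
cv2.imwrite('pics/z11.png',cv2.resize(cv2.vconcat([a,b]),None,fx=2.05,fy=2.05,interpolation=cv2.INTER_CUBIC))
E
```

```text
time: 24.85
position: [0.5632, 0.0188, 0.0187]
tool_rot: [-1.819, 1.57, 2.87]
contact_force: [-0.4, -3.3, -0.9]
width: 0.0192
time: 25.48
position: [0.5631, 0.0039, 0.0189]
tool_rot: [2.258, 1.571, 0.664]
contact_force: [0.0, 0.0, -0.3]
width: 0.0193
time: 26.1
position: [0.5593, -0.1678, 0.1204]
tool_rot: [1.249, 1.569, -0.345]
contact_force: [0.1, -0.1, -0.3]
width: 0.0193
time: 26.72
position: [0.5541, -0.349, 0.1986]
tool_rot: [0.33, 1.57, -1.268]
contact_force: [-0.1, 0.7, 0.3]
width: 0.0192
scened 207 c [562.9  55.9] size [49.7 49.8] yaw 0.3 ztop 73.0
0.03 139 [537.9 589.1] 73.4
0.04 61 [538.1 589.9] 73.3
0.05 76 [538.5 590.6] 74.6
0.06 47 [537.9 590.9] 74.4
0.07 73 [537.8 590.7] 75.0
0.08 103 [539. 591.] 73.3
0.09 52 [540.1 591.4] 73.3
0.1 67 [539.2 592. ] 71.9
0.11 47 [539.5 591.7] 73.9
0.12 38 [539.3 592.1] 74.2
0.13 124 [540.1 592. ] 76.6
0.14 32 [540.2 592.5] 74.9
0.15 67 [539.9 592.8] 72.8
0.16 49 [540.  592.1] 74.5
0.17 24 [541.  593.5] 74.2
0.18 129 [541.1 602.4] 76.9
0.19 73 [532.3 604. ] 77.9
rear y 0.027656021614465728
topd 367 c [563.   55.1] size [47.9 50.2] yaw -0.5 ztop 72.1
0.03 88 [537.2 588.4] 74.2
0.04 111 [537.3 589. ] 72.0
0.05 117 [537.3 588.5] 73.6
0.06 102 [537.7 588.7] 74.5
0.07 66 [538.2 589.7] 73.2
0.08 91 [538.  589.6] 73.6
0.09 107 [539. 590.] 72.7
0.1 116 [539.3 591. ] 73.5
0.11 112 [539.5 591.1] 72.4
0.12 70 [539.6 590.8] 73.5
0.13 104 [539.7 590.6] 73.3
0.14 105 [539.6 590.5] 73.6
0.15 119 [540.  591.6] 72.8
0.16 111 [540.1 591.6] 73.5
0.17 79 [540.1 591.4] 72.9
0.18 117 [539.6 591.4] 74.1
0.19 108 [532.3 602.2] 77.5
rear y 0.03163936625460079
```

View pics/z11.png

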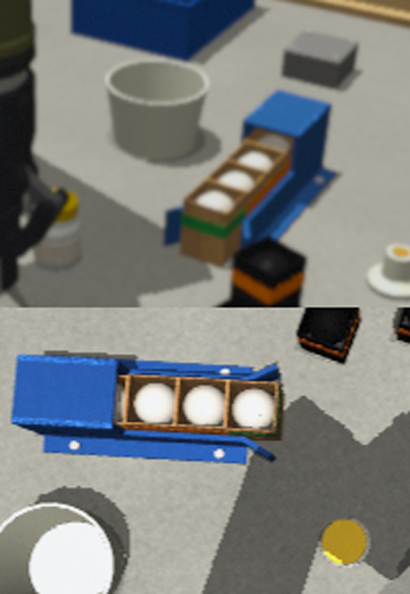

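View pics/scene11.png

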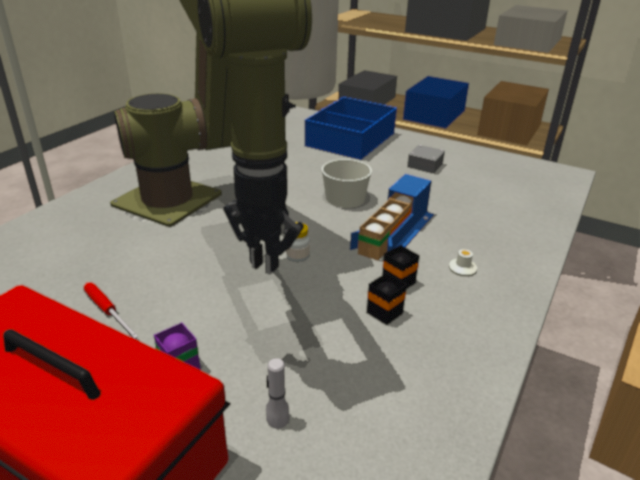

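Run:
```python
from m import *
A=dict(np.load('pics/top0.npz'));B=dict(np.load('pics/top11.npz'))
for k,x,zl,zh,r in [('jar',(.426,-.045),.068,.08,.04),('torch',(.635,-.444),.06,.13,.04),('tub',(.392,.252),.075,.095,.08),('purple',(.433,-.437),.055,.078,.045),('bl1',(.659,-.018),.055,.078,.045),('bl2',(.674,-.125),.055,.078,.045)]:
    fit(A,x,r,zl,zh,k+' before'); fit(B,x,r,zl,zh,k+' after')
env.close_job()
```

```text
jar before 375 c [426.2 -45.2] size [44.1 44.2] yaw 1.6 ztop 77.2
jar after 373 c [426.2 -45.1] size [44.2 44.2] yaw 1.0 ztop 77.2
torch before 264 c [ 635.3 -443.7] size [27.4 24.3] yaw 44.0 ztop 122.8
tub before 562 c [391.6 251.6] size [127.7 128. ] yaw 2.0 ztop 86.7
tub after 565 c [391.2 251.9] size [127.7 128.6] yaw -42.7 ztop 86.9
purple before 542 c [ 432.7 -437. ] size [53.7 52.8] yaw -21.6 ztop 72.4
bl1 before 473 c [658.7 -18.7] size [52.4 53. ] yaw -18.6 ztop 72.6
bl1 after 469 c [658.4 -18.6] size [52.3 52.6] yaw -18.4 ztop 72.8
bl2 before 348 c [ 671.3 -123.5] size [50.9 46.9] yaw -13.9 ztop 71.7
bl2 after 345 c [ 671.3 -123.9] size [51.2 46.3] yaw -15.0 ztop 71.2
the job is handed in; nothing more can be done
```

I stood the green-band spare behind the third sleeve and pushed all four into the rack as one row. I pressed the row on the pad, backed off and handed the job in at about 27 s.

- **Placing the spare:** it stood about 4 mm behind the third sleeve. It was about 2 mm off the row's line sideways and turned about 1° from it. That put it close to the rack's own axis, so I left it.
- **Pressing:** sliding took about 2 N. On the pad the pusher read 9.9, then 11.2, then 13.6 N over about 1.2 s. Taking off the sliding force and allowing for about 1 N of sensor noise, that is roughly 8 to 11.5 N on the pad.
- **Final state of the row:** both cameras show the three sleeves in view and the visible part of the head upright, snug and straight. Their tops are about 72–73 mm high. The row follows the rack's direction, and the gripper was clear of everything. The head sleeve is mostly under the roof, so I could not check all of it.
- **Other things:** the jar, tub and both black look-alikes measured within 0.5 mm of where they started. The arm hid the torch and the purple look-alike from the top camera, so their final positions were not measured. In the last scene picture both look unmoved, and nothing came near them.

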